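# Stand the slumped gift box and the price board back up

## Task

On the shop counter a wooden gift box has slumped back against a copper tin, and the flip-up price board on its wooden foot has drooped. With the fingertips only, gently push the gift box back upright so that it stands by itself where it is, and push the price board up until it stands fully upright on its foot, in whichever order you like. Do not pinch or lift anything, and leave the tin, the other gift box, the jar and the cup as they are.

Things in the scene. Friction and masses are not known exactly. Their poses are not given: they have to be found in the camera images.
- giftbox: Closed wooden gift box, 60 mm deep (x), 110 wide (y), 150 tall (z), 0.3 to 0.65 kg; dark chocolate window on its +x face, plain plank back (-x face). Origin: centre of its underside; z to its top. It starts leaning about 35 degrees backwards, to its -x side (roughly towards the robot), on its lower back edge and the tin's rim.
- giftbox_backtop (a point): Middle of the gift box's upper back edge, overhanging the tin, about 123 mm above the counter at the start. Pushed here in the box's level +x direction, the box pivots on its lower back edge without sliding, passes its balance point about 22 degrees from upright and drops onto its base by itself. Its upper front edge rises to 162 mm on the way.
- giftbox_foot0 (a point): Lower corner of the gift box: back, its -y side.
- giftbox_foot1 (a point): Lower corner of the gift box: back, its +y side.
- giftbox_foot2 (a point): Lower corner of the gift box: front, its -y side.
- giftbox_foot3 (a point): Lower corner of the gift box: front, its +y side.
- tin: Round copper-coloured tin with a paper band, 72 mm diameter, 75 mm tall, 0.8 kg, loose, standing upright; the gift box leans on its rim. Origin: centre of its underside. Leave it standing.
- sign: Wooden foot of the price board, fixed to the counter: 170 mm long (its x), 100 mm wide (its y), 20 mm thick, with two small hinge ears up to 47 mm high near its +x end. Origin: centre of its underside.
- board (a joint): Angle of the price board above level, rad: 0 = folded flat over the foot, pointing to the foot's -x; 1.48 = fully up against its stop. It starts drooping between 0.45 and 0.85. The hinge is stiff (0.12 N m of friction): the board stays at whatever angle it is left; it takes roughly 2 to 5 N at the free edge to move it.
- board_hinge (a point): Middle of the price board's hinge line (along the foot's y), 60 mm to the +x side of the foot's origin and 37 mm above the counter.
- board_edge (a point): Middle of the price board's free edge, 120 mm from the hinge line. The board is a wooden panel, 110 mm wide, 8 mm thick (this point midway in the thickness), its dark slate on the upper side while it droops and facing the foot's +x when up. Push the edge towards the foot's +x to raise it.
- twin: The other gift box, same size and make as the first, standing upright on its own farther from the robot. Origin: centre of its underside. Leave it alone.
- jar: Amber glass jar with a dark lid, 60 mm diameter, 100 mm tall, standing near the middle of the counter. Origin: centre of its underside. Leave it alone.
- cup: White cup, 64 mm across the rim, 60 mm tall, near the middle, closest to the robot. Origin: centre of its underside. Leave it alone.
There are look-alikes about, which are no part of the job. Leave any turquoise or white look-alike of the sign alone.

How it is judged:
At the end, for the whole second after the job is handed in: The gift box stands still and upright on the counter (within 0.06 rad), its lower back corners within 40 mm of where they were; the price board is up to at least 1.36 rad (stop at 1.48); tin, other gift box, jar and cup stand upright (angle between giftbox's own z axis and vertical below 0.06 rad and height (world z) of giftbox below 0.008 m and distance of each of giftbox_foot0, giftbox_foot1 from where it was at the start of the episode below 0.04 m and linear speed of giftbox below 0.02 m/s and angular speed of giftbox below 0.1 rad/s and value of joint board above 1.36 rad and angle between each of tin, twin, jar, cup's own z axis and vertical below 0.1 rad); the robot touches nothing.
It fails at once if the gift box is lifted: all four lower corners more than 10 mm off the counter (height (world z) of each of giftbox_foot0, giftbox_foot1, giftbox_foot2, giftbox_foot3 above 0.01 m).
It fails at once if the gift box is pinched or shoved hard: more than 30 N between the fingers and it (contact force between the fingers and giftbox above 30 N).
It fails at once if the price board is pinched or shoved hard: more than 30 N between the fingers and it (contact force between the fingers and sign above 30 N).
It fails at once if the gift box is knocked over (angle between giftbox's own z axis and vertical above 1 rad).
It fails at once if the tin is displaced by more than 30 mm, or the other gift box, the jar or the cup by more than 20 mm (distance of tin from where it was at the start of the episode above 0.03 m or distance of any of twin, jar, cup from where it was at the start of the episode above 0.02 m).
It also fails if it takes over 58 s, if anything falls off the work surface, if the arm or the gripper's body presses on something with over 40 N, if the wrist force passes 120 N, or if a joint passes its speed limit or range.

## Robot

A 6-joint arm with a two-finger parallel gripper is mounted at the origin on the work surface. World frame = base frame: x ahead of the robot, y to its left, z up, the work surface at z = 0. Lengths are in m, angles in rad, forces in N, time in s.
With the tool pointing down it reaches from about 0.375 to 0.9 m from the base axis. Payload 3.1 kg.
Tool frame: the origin (TCP) lies on the centre line of the jaws, within the pads' length; the fingertips stand robot.tip_reach ahead of it and the grasp point (between the pads) lies 8 mm behind it (robot.tip_reach is the distance from the TCP to the fingertips, in m); z points along the fingers, y is the line along which they close (so a half turn about z gives the same grasp; the last joint's range is limited). The gripper opens to 87 mm and grips with 3 to 60 N. Pads are 19 mm wide; open, the fingers measure 117 mm over their backs; the gripper's body (75 mm by 190 mm) begins 51 mm behind the grasp point.
Start: joints at [1.044, 0.527, 1.433, -0, 1.181, -0.178], TCP at [0.213, 0.588, 0.234] pointing down, gripper open.
Joint ranges: [-3.08, 3.08], [-0.75, 2.2], [0.22, 2.44], [-1.43, 4.57], [0, 2.65], [-2.85, 2.85]. Speed limits (rad/s): [2.79, 2.79, 3.14, 3.14, 3.14, 3.14].

## Interface

Orientations are given as a unit quaternion [x, y, z, w].
In Python, from rig import robot gives the robot as it stands.
- The arm moves only by the tool jog_arm, never from a script. Its argument "motion" is one flat list of numbers, 7 for each row, row after row: the shift along the tool's x, y, z scaled (see below), then the turn, a rotation vector about the tool's x, y, z scaled (see below), then the gripper's target within -1 to 1 (shut at 1, half-way at 0, fully open at -1). In form: [x, y, z, rx, ry, rz, hand, x, y, z, rx, ry, rz, hand, ...]. A call has 1 to 12 rows; each row shifts and turns the commanded pose from where the row before left it, along the tool's axes as they then stand; what a row does not reach is not made up. The controller multiplies each number of a shift by 4 cm and each number of a turn by 4 degrees. A row lasts 1/8 s, in which the tool goes at most 62.5 mm and 10.7 degrees, less where a joint would pass 70% of its speed; a pose out of reach is approached as far as the arm can. A call with a number of a shift or a turn outside -1 to 1 is refused whole. A call with a gripper value outside its range is refused whole. The fingers move at their own pace and stop on an object; "grip_force" is the grip in N (left out, the last holds). Time passes only in rows, so rows that do not move let the fingers close. It gives the time, the measured TCP pose, the force, the opening and the grip force at its end, in the units of the state.
- robot.get_obs(): the state, without advancing time (a new reading comes with each control period).
- robot.camera(name): name is "scene" or "top" or "wrist"; returns the picture (384x512x3 uint8, blue, green, red); there is no depth.
- robot.calibration(name): a dict with "fx", "fy", "cx", "cy" (pixels), "dist_coeffs" ([k1, k2, p1, p2, k3] as OpenCV has them; the pictures are not rectified), "R" (3x3) and "t" (3): a world point X has camera coordinates R X + t; the wrist camera has in their place "T_tool_cam" (4x4, takes a point from camera to tool coordinates, whose origin is the TCP and whose axes are the flange's). Camera axes: x right, y down, z forward; pixel columns grow to the right and rows downward; lengths in m; the calibration is good to about 2 mm. A picture is of the moment at which its call begins: read the wrist's pose just before it. calibration takes no time and is no camera call.
- robot.hand_in(): hands the job in; it is judged then, once.
The state is a dict: "time": time; "q": joint angles; "joint_velocities": joint speeds; "joint_torque": joint torques, N m; "position": TCP position; "tool_rot": TCP orientation; "ft_force": force on the tool from outside, world axes, zero at the start; "moment": the same for the moment, N m; "grip_width": finger opening in m; "grip_force": force on a finger pad.
Only numpy, scipy, OpenCV 4.12 (cv2) and the standard library are available. Lean on these libraries where they do the work, as an engineer would, in place of code of your own. Each camera call takes 0.05 s, during which the arm holds its last target. There are 200 camera calls.

## Working session

There is one attempt and no reset: what is moved stays moved. The work goes in short steps, Python scripts to look and compute and a tool call to move; the robot and the scene stay as the last step left them, time stands still between calls to the robot, and variables do not carry over. Pictures are saved under pics/ and viewed, at most 10 in all, crops included, and the job is handed in when it is done.

Besides the shell and the picture viewer there is one more tool, called after "Request:" in YAML: its name, and indented under it one key for each argument. jog_arm: Moves the arm, as the interface text tells. Shifts and turns lie within -1 to 1; 1 stands for 4 cm of shift or 4 degrees of turn. Its arguments: {"type":"object","properties":{"motion":{"type":"array","items":{"type":"number"}},"grip_force":{"type":"number"}},"required":["motion"]}

```bash
ls; mkdir -p pics
python3 - <<'E'
from rig import robot
import cv2,numpy as np
print(robot.tip_reach)
o=robot.get_obs();print(o['position'],o['tool_rot'],o['time'])
for n in("scene","top"):
    cv2.imwrite(f"pics/{n}0.png",cv2.resize(robot.camera(n),(800,600)))
    c=robot.calibration(n);print(n,c)
E
```

```text
pics
0.011
[0.21262456 0.58695961 0.23255957] [ 1.73020229e-01  9.84917663e-01 -1.03071054e-03 -3.67894097e-04] 0.0
scene {'fx': 480.30448770519, 'fy': 480.30448770519, 'cx': 256.2148195334431, 'cy': 190.50620962425776, 'dist_coeffs': array([-0.09873138,  0.        ,  0.        ,  0.        ,  0.        ]), 'R': array([[ 0.18701739,  0.98228252,  0.01206418],
       [ 0.61114104, -0.10672301, -0.78429384],
       [-0.76911061,  0.15404951, -0.62027222]]), 't': array([-0.14356083, -0.23925843,  1.77966338])}
top {'fx': 404.11253183065384, 'fy': 404.11253183065384, 'cx': 262.379112486123, 'cy': 188.00119750497166, 'dist_coeffs': array([0.02081365, 0.        , 0.        , 0.        , 0.        ]), 'R': array([[-0.02753442, -0.99958049, -0.00898327],
       [-0.98412709,  0.02868266, -0.17513189],
       [ 0.17531608,  0.00401853, -0.984504  ]]), 't': array([0.0642508 , 0.53147264, 0.93871475])}
```

View pics/scene0.png

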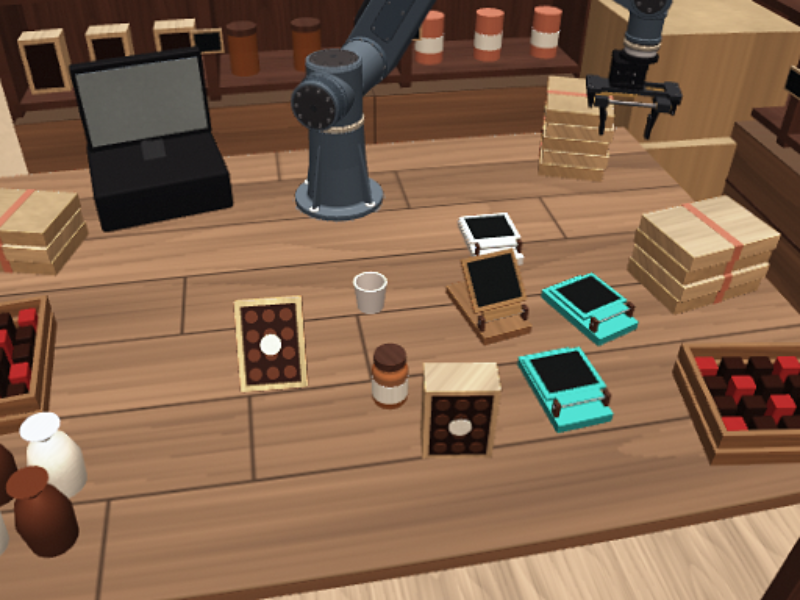

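View pics/top0.png

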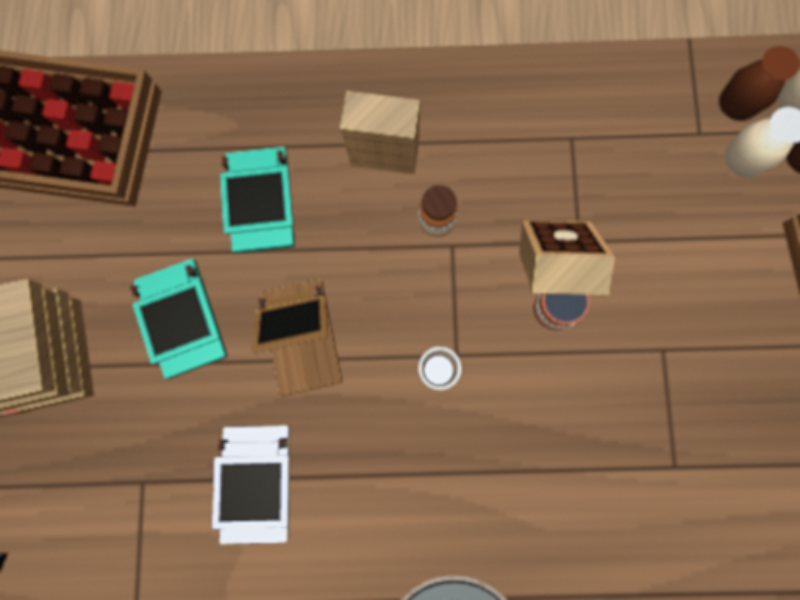

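Top view (800 px): the leaning gift box is at (567,258) over the tin (562,307), and the upright twin is at (380,130). There are four sign-like objects: wooden (300,340), turquoise (257,200) and (178,318), white (250,490). The wooden one is the target because its foot is wood, it droops, and its slate faces up. I'll confirm both targets in one enlarged crop.

Run:
```python
from rig import robot
import cv2,numpy as np
t=cv2.imread("pics/top0.png");s=cv2.imread("pics/scene0.png")
T=robot.camera("top");S=robot.camera("scene")
# native crops x4: each 100x75
def cr(I,x,y): return cv2.resize(I[y:y+75,x:x+100],(400,300),interpolation=cv2.INTER_CUBIC)
a=cr(T,140,178);b=cr(T,310,137);c=cr(S,270,150);d=cr(S,125,180)
cv2.imwrite("pics/crop1.png",np.vstack([np.hstack([a,b]),np.hstack([c,d])]))
```

```text
(no output)
```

View pics/crop1.png

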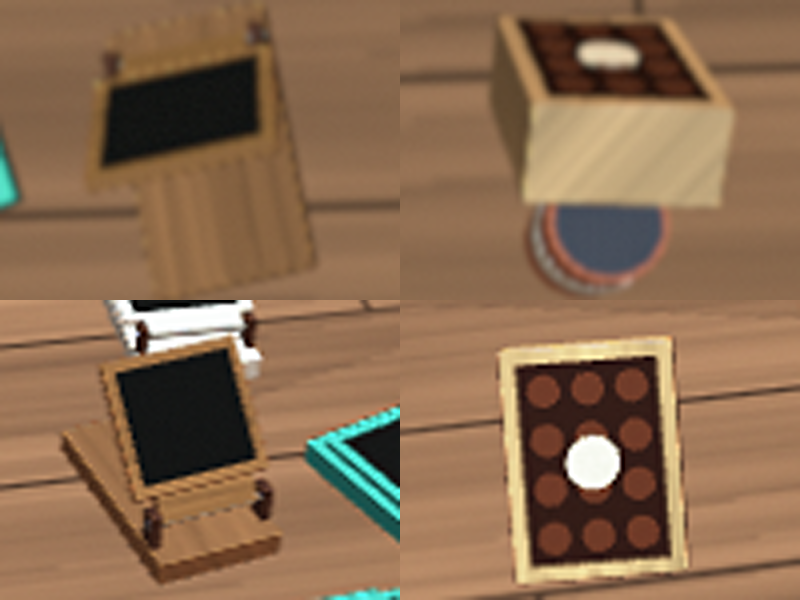

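The crop confirms the targets: the drooping wooden sign (free-edge corners at (87,188) and (277,150) in the top crop) and the box leaning on the tin. Next I fit both poses from the corners in both views.

```bash
cat > h.py <<'E'
from rig import robot
import cv2,numpy as np
from scipy.optimize import least_squares
from scipy.spatial.transform import Rotation as Ro
def proj(n,P):
    c=robot.calibration(n);K=np.array([[c['fx'],0,c['cx']],[0,c['fy'],c['cy']],[0,0,1.]])
    return cv2.projectPoints(np.array(P,float).reshape(-1,1,3),cv2.Rodrigues(c['R'])[0],c['t'],K,c['dist_coeffs'])[0].reshape(-1,2)
def cp(uv,o): return np.array(o)+(np.array(uv,float)+.5)/4-.5
def sign(p):
    x,y,w,a=p;R=Ro.from_euler('z',w).as_matrix();o=np.array([x,y,0])
    f=lambda P:np.array(P)@R.T+o
    d=np.array([-np.cos(a),0,np.sin(a)]);n=np.array([np.sin(a),0,np.cos(a)]);h=np.array([.06,0,.037])
    e=lambda s,r,t:h+r*d+np.array([0,s*.055,0])+t*n
    return f,e
def box(p):
    x,y,w,l=p # x,y: middle of lower back edge
    R=Ro.from_euler('z',w).as_matrix()@Ro.from_euler('y',-l).as_matrix()
    return lambda P:(np.array(P)+[.03,0,0])@R.T+np.array([x,y,0])
E
python3 - <<'E'
from h import *
tA,tB,sC,sD=(140,178),(310,137),(270,150),(125,180)
def rs(p):
    f,e=sign(p)
    t=proj("top",f([e(1,.12,.004),e(-1,.12,.004),[-.085,-.05,.02],[-.085,.05,.02]]))-cp([(87,188),(277,150),(317,263),(152,297)],tA)
    s=proj("scene",f([e(-1,.12,.004),e(1,.12,.004),[.085,-.05,.0],[.085,.05,.0]]))-cp([(100,68),(232,36),(163,283),(280,245)],sC)
    return np.r_[t,s].ravel()
r=least_squares(rs,[.5,.2,.1,.6]);print("sign",r.x.round(4));print(r.fun.round(1))
f,e=sign(r.x);print("edge",f([e(0,.12,0)]),"hinge",f([[.06,0,.037]]))
def rb(p):
    f=box(p)
    t=proj("top",f([[-.03,.055,.15],[-.03,-.055,.15],[.03,.055,.15],[.03,-.055,.15],[.03,.055,0],[.03,-.055,0]]))-cp([(125,203),(322,207),(130,100),(333,108),(100,15),(265,20)],tB)
    s=proj("scene",f([[.03,-.055,.15],[.03,.055,.15],[.03,-.055,0],[.03,.055,0]]))-cp([(100,52),(270,42),(118,282),(287,268)],sD)
    return np.r_[t,s].ravel()
r=least_squares(rb,[.55,-.2,0,.6]);print("box",r.x.round(4));print(r.fun.round(1))
print(box(r.x)([[-.03,0,.15],[.03,0,.15],[-.03,.055,.15],[-.03,-.055,.15]]).round(3))
# tin top centre, top crop ~ (608,210): ellipse incl hidden; cup and jar rough
def inv(n,uv,z):
    q=least_squares(lambda a:(proj(n,[[a[0],a[1],z]])[0]-uv),[.5,0]).x;return q.round(3)
k=lambda u,v:np.array([u,v])*.64
print("tin bottom rim pt",inv("top",cp((208,280),tB),.075),"cup",inv("top",k(440,368),.06),"jar",inv("top",k(438,203),.1))
print("white board front",inv("top",k(250,428),.03))
E
```

```text
sign [0.4765 0.2266 0.197  0.7568]
[-0.4  0.9  0.8 -0.6 -0.6  0.2  0.6  0.9 -0.2 -0.6  0.6 -0.4 -0.4  1.
  0.8  2.1]
edge [[0.4498088  0.22129173 0.11939078]] hinge [[0.5353671  0.23836615 0.037     ]]
box [ 0.599  -0.1856 -0.0564  0.6068]
[-0.6 -0.3 -0.5 -0.   0.9  0.4  0.9 -0.3 -1.   0.3  1.7  0.1 -0.1 -0.2
  0.7 -0.9  0.2  0.4  0.8  0.5]
[[ 0.514 -0.181  0.123]
 [ 0.563 -0.184  0.157]
 [ 0.517 -0.126  0.123]
 [ 0.51  -0.236  0.123]]
tin bottom rim pt [ 0.477 -0.182] cup [0.416 0.007] jar [0.662 0.003]
white board front [0.335 0.3  ]
```

Request:
jog_arm:
  motion: [0,0,0,0,0,-0.98,1,0,0,0,0,0,-0.98,1,0,0,0,0,0,-0.98,1,0,0,0,0,0,-0.98,1,0,0,0,0,0,-0.98,1,0,0,0,0,0,-0.98,1,0,0,0,0,0,-0.98,1,0,0,0,0,0,-0.98,1,0,0,0,0,-1,0,1,0,0,0,0,-1,0,1,0,0,0,0,-1,0,1,0,0,0,0,-1,0,1]

```text
time: 1.7
position: [0.2129, 0.5874, 0.2335]
tool_rot: [-0.099, 0.985, 0.014, 0.139]
ft_force: [-0.4, -1.0, -0.6]
grip_width: 0.0001
grip_force: 0.0
```

```bash
cat >> h.py <<'E'
SG=[0.4765,0.2266,0.197,0.7568]; BX=[0.599,-0.1856,-0.0564,0.6068]
def tip(o=None):
    o=o or robot.get_obs();R=Ro.from_quat(o['tool_rot']).as_matrix()
    return o['position']+R@[0,0,robot.tip_reach],R
def to(target):
    t,R=tip();return (R.T@(np.array(target)-t)/.04).round(2)
E
python3 - <<'E'
from h import *
t,R=tip();o=robot.get_obs();print(t,o['time'],o['grip_width'],o['ft_force']);print(R.round(3))
f,e=sign(SG);u=e(0,.12,-.004)
a=f([u+[-.04,0,.06]])[0];b=f([u+[-.04,0,-.012]])[0]
print(a,to(a),b,to(b))
E
```

```text
[0.21589829 0.58804546 0.22290112] 1.7 0.00012823308242238695 [-0.43625574 -0.9737998  -0.55179357]
[[-0.942 -0.198  0.272]
 [-0.19   0.98   0.055]
 [-0.278 -0.    -0.961]]
[0.40786294 0.21290082 0.17648367] [ -2.41 -10.14   1.91] [0.40786294 0.21290082 0.10448367] [ -1.91 -10.14   3.63]
```

Request:
jog_arm:
  motion: [-0.22,-0.92,0.17,0,0,0,1,-0.22,-0.92,0.17,0,0,0,1,-0.22,-0.92,0.17,0,0,0,1,-0.22,-0.92,0.17,0,0,0,1,-0.22,-0.92,0.17,0,0,0,1,-0.22,-0.92,0.17,0,0,0,1,-0.22,-0.92,0.17,0,0,0,1,-0.22,-0.92,0.17,0,0,0,1,-0.22,-0.92,0.17,0,0,0,1,-0.22,-0.92,0.17,0,0,0,1,-0.22,-0.94,0.17,0,0,0,1,0,0,0,0,0,0,1]

```text
time: 3.2
position: [0.4061, 0.2107, 0.1882]
tool_rot: [-0.096, 0.986, 0.014, 0.139]
ft_force: [-0.9, 0.8, 0.1]
grip_width: 0.0004
grip_force: 0.0
```

Run:
```python
from h import *
t,R=tip();print(t)
f,e=sign(SG);u=e(0,.12,-.004)
b=f([u+[-.04,0,-.012]])[0]
print(b,to(b))
cv2.imwrite("pics/s1.png",np.hstack([cv2.resize(robot.camera("top")[150:300,120:320],(400,300)),cv2.resize(robot.camera("scene")[100:250,210:410],(400,300))]))
```

```text
[0.40904868 0.21124638 0.17767158]
[0.40786294 0.21290082 0.10448367] [0.52 0.05 1.75]
```

View pics/s1.png

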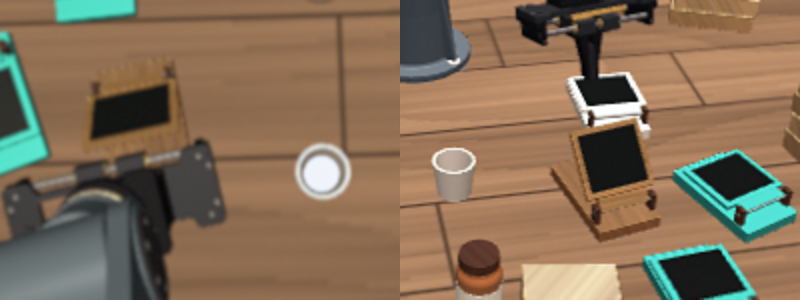

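Request:
jog_arm:
  motion: [0.18,0,0.58,0,0,0,1,0.17,0.02,0.58,0,0,0,1,0.17,0.02,0.59,0,0,0,1,0,0,0,0,0,0,1,-0.17,0,0.05,0,0,0,1,-0.17,0,0.05,0,0,0,1,-0.17,0,0.05,0,0,0,1,-0.12,0,0.03,0,0,0,1,-0.1,0,0.03,0,0,0,1,-0.1,0,0.03,0,0,0,1,-0.1,0,0.03,0,0,0,1]

```text
time: 4.68
position: [0.4419, 0.2216, 0.1151]
tool_rot: [-0.099, 0.985, 0.014, 0.138]
ft_force: [-0.6, 0.1, 0.1]
grip_width: 0.0009
grip_force: 0.0
```

```bash
cat >> h.py <<'E'
def rel():
    t,R=tip();f,e=sign(SG);Rz=Ro.from_euler('z',SG[2]).as_matrix()
    return (Rz.T@(t-np.array([SG[0],SG[1],0]))-[.06,0,.037]).round(4), robot.get_obs()['ft_force'].round(1)
E
python3 -c "
from h import *
print(rel())"
```

```text
(array([-0.0919,  0.0019,  0.0675]), array([-0.6,  0.1,  0.1]))
```

Request:
jog_arm:
  motion: [-0.11,0,0,0,0,0,1,-0.11,0,-0.02,0,0,0,1,-0.11,0,-0.02,0,0,0,1,-0.11,0,-0.02,0,0,0,1,-0.11,0,-0.02,0,0,0,1,-0.11,0,-0.02,0,0,0,1,-0.11,0,-0.02,0,0,0,1,-0.11,0,-0.02,0,0,0,1]

```text
time: 5.68
position: [0.4738, 0.2281, 0.1305]
tool_rot: [-0.099, 0.985, 0.014, 0.139]
ft_force: [-1.9, -1.5, 0.7]
grip_width: 0.0007
grip_force: 0.8
```

```bash
python3 -c "
from h import *
print(rel())"
```

```text
(array([-0.0593,  0.002 ,  0.0829]), array([-1.9, -1.5,  0.7]))
```

Request:
jog_arm:
  motion: [-0.11,0,-0.02,0,0,0,1,-0.11,0,-0.02,0,0,0,1,-0.11,0,-0.02,0,0,0,1,-0.11,0,-0.02,0,0,0,1,-0.11,0,-0.02,0,0,0,1,-0.11,0,-0.02,0,0,0,1,-0.11,0,-0.02,0,0,0,1,-0.05,0,0.01,0,0,0,1]

```text
time: 6.68
position: [0.5035, 0.2342, 0.1446]
tool_rot: [-0.099, 0.985, 0.014, 0.139]
ft_force: [-1.4, -0.1, 0.7]
grip_width: 0.0002
grip_force: 0.7
```

Run:
```python
from h import *
print(rel())
cv2.imwrite("pics/s2.png",np.hstack([cv2.resize(robot.camera("top")[150:300,120:320],(400,300)),cv2.resize(robot.camera("scene")[100:250,210:410],(400,300))]))
```

```text
(array([-0.029 ,  0.0021,  0.0971]), array([-1.4, -0.1,  0.7]))
```

View pics/s2.png

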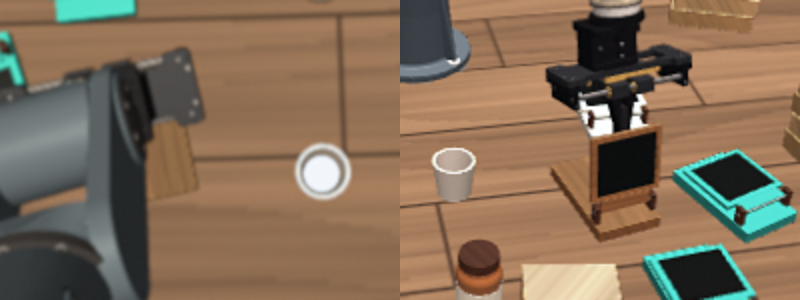

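The board is nearly upright in the scene view (right half, 625,160). I'll creep forward to the stop.

Request:
jog_arm:
  motion: [-0.05,0,0.01,0,0,0,1,-0.05,0,0.01,0,0,0,1]

```text
time: 7.02
position: [0.5069, 0.2349, 0.1447]
tool_rot: [-0.099, 0.985, 0.014, 0.139]
ft_force: [-1.8, 0.1, 0.8]
grip_width: 0.0002
grip_force: 0.7
```

Request:
jog_arm:
  motion: [-0.03,0,0.01,0,0,0,1,-0.03,0,0.01,0,0,0,1]

```text
time: 7.28
position: [0.5094, 0.2353, 0.1445]
tool_rot: [-0.099, 0.985, 0.014, 0.138]
ft_force: [-0.9, -0.2, 0.9]
grip_width: 0.0005
grip_force: 0.7
```

Request:
jog_arm:
  motion: [-0.03,0,0.01,0,0,0,1,0,0,0,0,0,0,1]

```text
time: 7.52
position: [0.5098, 0.2354, 0.1442]
tool_rot: [-0.099, 0.985, 0.014, 0.138]
ft_force: [-4.5, -1.0, 1.9]
grip_width: 0.0005
grip_force: 1.7
```

Request:
jog_arm:
  motion: [-0.03,0,0.01,0,0,0,1,0,0,0,0,0,0,1]

```text
time: 7.78
position: [0.51, 0.2355, 0.1439]
tool_rot: [-0.099, 0.986, 0.014, 0.137]
ft_force: [-6.1, -2.0, 3.4]
grip_width: 0.0003
grip_force: 2.8
```

Force rises without motion, so the board is at its stop. Backing off, lifting and turning for the box.

Request:
jog_arm:
  motion: [0.2,0,-0.06,0,0,0,1,0.6,0,-0.17,0,0,0,1,0.6,0,-0.17,0,0,0,1,-0.25,0,-0.86,0,0,0,1,-0.25,0,-0.86,0,0,0,1,0,0,0,0.25,0,0.87,1,0,0,0,0.25,0,0.87,1,0,0,0,0.25,0,0.87,1,0,0,0,0.25,0,0.87,1,0,0,0,0,0,0,1]

```text
time: 9.02
position: [0.4559, 0.2249, 0.2165]
tool_rot: [0.026, 0.99, -0.003, 0.14]
ft_force: [-0.4, -0.5, -0.4]
grip_width: 0.0008
grip_force: 0.0
```

Run:
```python
from h import *
t,R=tip();print(t);print(R.round(3))
b=box(BX)([[-.03,0,.15]])[0];d=np.array([np.cos(BX[2]),np.sin(BX[2]),0])
a=b-.045*d;a[2]=.19;c=a.copy();c[2]=.112
print(b,a,to(a),c,to(c))
# check board by fit in scene view
cv2.imwrite("pics/s3.png",np.hstack([cv2.resize(robot.camera("top")[150:300,120:320],(400,300)),cv2.resize(robot.camera("scene")[100:250,210:410],(400,300))]))
```

```text
[0.45891922 0.22471707 0.2058993 ]
[[-0.959  0.052  0.278]
 [ 0.05   0.999 -0.014]
 [-0.278  0.001 -0.961]]
[ 0.51359976 -0.18077831  0.12322155] [ 0.46867131 -0.17824166  0.19      ] [ -0.63 -10.05   0.59] [ 0.46867131 -0.17824166  0.112     ] [ -0.08 -10.05   2.46]
```

View pics/s3.png

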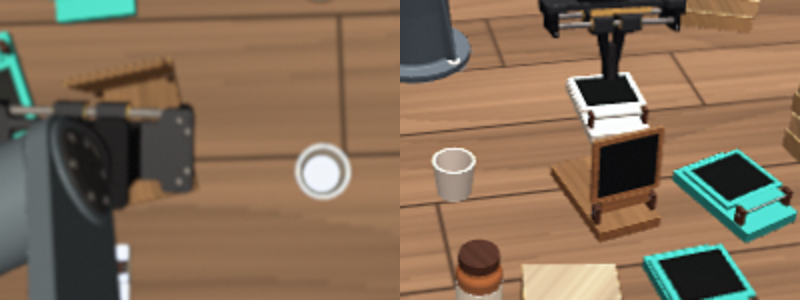

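The board stands upright by itself. On to the gift box.

Request:
jog_arm:
  motion: [-0.06,-0.91,0.05,0,0,0,1,-0.06,-0.91,0.05,0,0,0,1,-0.06,-0.91,0.05,0,0,0,1,-0.06,-0.91,0.05,0,0,0,1,-0.06,-0.91,0.05,0,0,0,1,-0.06,-0.91,0.05,0,0,0,1,-0.06,-0.91,0.05,0,0,0,1,-0.06,-0.91,0.05,0,0,0,1,-0.06,-0.91,0.05,0,0,0,1,-0.06,-0.91,0.05,0,0,0,1,-0.03,-0.95,0.09,0,0,0,1,0,0,0,0,0,0,1]

```text
time: 10.62
position: [0.4652, -0.1822, 0.2006]
tool_rot: [0.028, 0.99, -0.005, 0.14]
ft_force: [0.6, 0.1, -0.8]
grip_width: 0.0005
grip_force: 0.0
```

Run:
```python
from h import *
t,R=tip()
b=box(BX)([[-.03,0,.15]])[0];d=np.array([np.cos(BX[2]),np.sin(BX[2]),0])
c=b-.045*d;c[2]=.112
print(t,c,to(c))
cv2.imwrite("pics/b1.png",np.hstack([cv2.resize(robot.camera("top")[100:250,270:470],(400,300)),cv2.resize(robot.camera("scene")[130:280,90:290],(400,300))]))
```

```text
[ 0.46823025 -0.182394    0.19004536] [ 0.46867131 -0.17824166  0.112     ] [0.54 0.11 1.88]
```

View pics/b1.png

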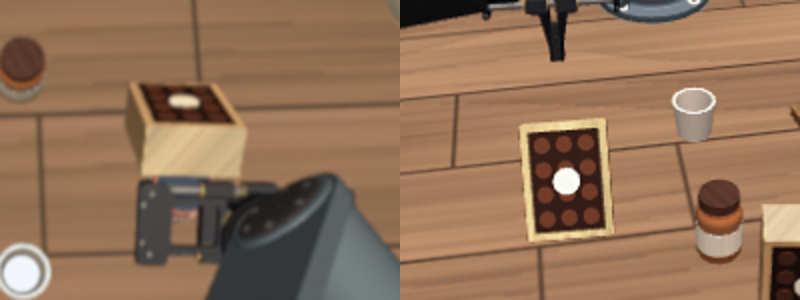

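The gripper sits centred behind the box's back edge (top view 190,180). Descending and closing in.

Request:
jog_arm:
  motion: [0.18,0.04,0.62,0,0,0,1,0.18,0.04,0.63,0,0,0,1,0.18,0.03,0.63,0,0,0,1,0,0,0,0,0,0,1,-0.19,0,0.05,0,0,0,1,-0.19,0,0.05,0,0,0,1,-0.19,0,0.05,0,0,0,1,-0.05,0,0.01,0,0,0,1,-0.05,0,0.01,0,0,0,1]

```text
time: 11.85
position: [0.4922, -0.1757, 0.1231]
tool_rot: [0.026, 0.99, -0.004, 0.139]
ft_force: [0.1, -0.0, 1.0]
grip_width: 0.0003
grip_force: 0.0
```

Request:
jog_arm:
  motion: [-0.05,0,0.01,0,0,0,1,-0.05,0,0.01,0,0,0,1,-0.05,0,0.01,0,0,0,1,-0.05,0,0.01,0,0,0,1]

```text
time: 12.35
position: [0.5003, -0.1763, 0.1236]
tool_rot: [0.026, 0.99, -0.004, 0.139]
ft_force: [-0.3, 0.3, -0.0]
grip_width: 0.0007
grip_force: 0.0
```

Request:
jog_arm:
  motion: [-0.05,0,0.01,0,0,0,1,-0.05,0,0.01,0,0,0,1,-0.05,0,0.01,0,0,0,1,-0.05,0,0.01,0,0,0,1]

```text
time: 12.85
position: [0.5084, -0.1766, 0.1242]
tool_rot: [0.026, 0.99, -0.004, 0.139]
ft_force: [0.1, 1.3, 0.3]
grip_width: 0.0008
grip_force: 0.2
```

Request:
jog_arm:
  motion: [-0.08,0,0,0,0,0,1,-0.08,0,0,0,0,0,1,-0.08,0,0,0,0,0,1,-0.08,0,0,0,0,0,1]

```text
time: 13.35
position: [0.5209, -0.1774, 0.1279]
tool_rot: [0.026, 0.99, -0.004, 0.139]
ft_force: [-0.1, 0.5, -0.3]
grip_width: 0.0007
grip_force: 0.1
```

Request:
jog_arm:
  motion: [-0.08,0,0,0,0,0,1,-0.08,0,0,0,0,0,1,-0.08,0,0,0,0,0,1,-0.08,0,0,0,0,0,1]

```text
time: 13.85
position: [0.5332, -0.178, 0.1314]
tool_rot: [0.026, 0.99, -0.004, 0.139]
ft_force: [-0.4, -0.4, -0.4]
grip_width: 0.0007
grip_force: 0.0
```

Run:
```python
from h import *
cv2.imwrite("pics/b2.png",np.hstack([cv2.resize(robot.camera("top")[100:250,270:470],(400,300)),cv2.resize(robot.camera("scene")[130:280,90:290],(400,300))]))
```

```text
(no output)
```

View pics/b2.png

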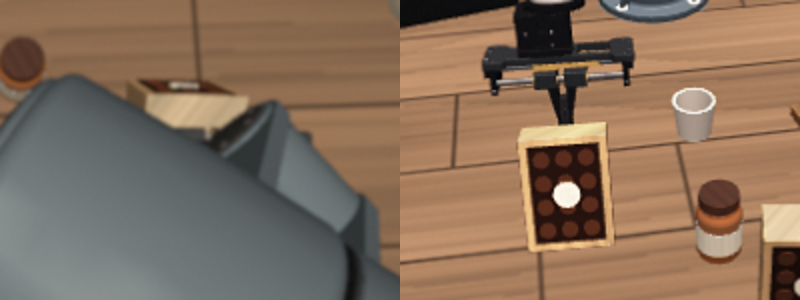

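The box is rotating up (its top face is now visible in the scene view). Pushing on past balance.

Request:
jog_arm:
  motion: [-0.08,0,0,0,0,0,1,-0.08,0,0,0,0,0,1,-0.08,0,0,0,0,0,1,-0.08,0,0,0,0,0,1,0,0,0,0,0,0,1,0,0,0,0,0,0,1,0,0,0,0,0,0,1,0,0,0,0,0,0,1]

```text
time: 14.95
position: [0.5451, -0.1786, 0.1348]
tool_rot: [0.026, 0.99, -0.004, 0.139]
ft_force: [-0.1, -0.1, 0.0]
grip_width: 0.0003
grip_force: 0.0
```

Run:
```python
from h import *
print(robot.get_obs()['ft_force'])
cv2.imwrite("pics/b3.png",np.hstack([cv2.resize(robot.camera("top")[100:250,270:470],(400,300)),cv2.resize(robot.camera("scene")[130:280,90:290],(400,300))]))
```

```text
[-0.10685194 -0.12501684  0.01012204]
```

View pics/b3.png

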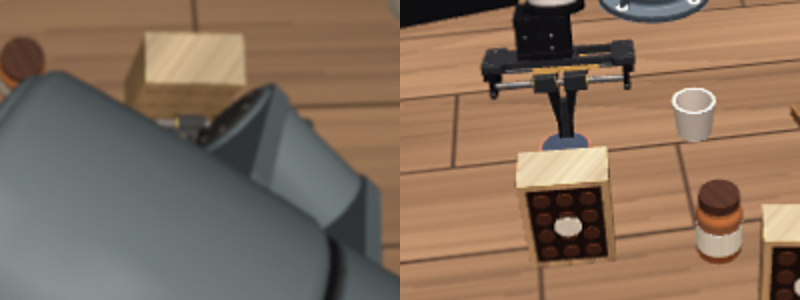

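The box has dropped onto its base and stands upright like its twin, with the tin still behind it. I'll retreat back and up, then hand in after one check.

Request:
jog_arm:
  motion: [0.4,0,-0.11,0,0,0,1,0.5,0,-0.14,0,0,0,1,-0.2,0,-0.7,0,0,0,1,-0.25,0,-0.86,0,0,0,1,-0.25,0,-0.86,0,0,0,1,0.7,0,-0.2,0,0,0,1,0.7,0,-0.2,0,0,0,1,0,0,0,0,0,0,1,0,0,0,0,0,0,1,0,0,0,0,0,0,1]

```text
time: 16.3
position: [0.451, -0.1741, 0.2354]
tool_rot: [0.026, 0.99, -0.004, 0.14]
ft_force: [-0.5, -0.4, 0.1]
grip_width: 0.0002
grip_force: 0.0
```

Run:
```python
from h import *
I=robot.camera("scene")
# predicted outline overlay: upright box at original back edge, board at 1.48
for P in (box(BX[:3]+[0])([[.03,s*.055,z] for s,z in((-1,0),(1,0),(1,.15),(-1,.15))]),
          (lambda fe:fe[0]([fe[1](s,r,.004) for s,r in((-1,.12),(1,.12),(1,.01),(-1,.01))]))(sign(SG[:3]+[1.48]))):
    cv2.polylines(I,[np.round(proj("scene",P)).astype(int)],True,(0,255,0),1)
cv2.imwrite("pics/f.png",cv2.resize(I[100:310,90:440],(800,480)))
```

```text
(no output)
```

View pics/f.png

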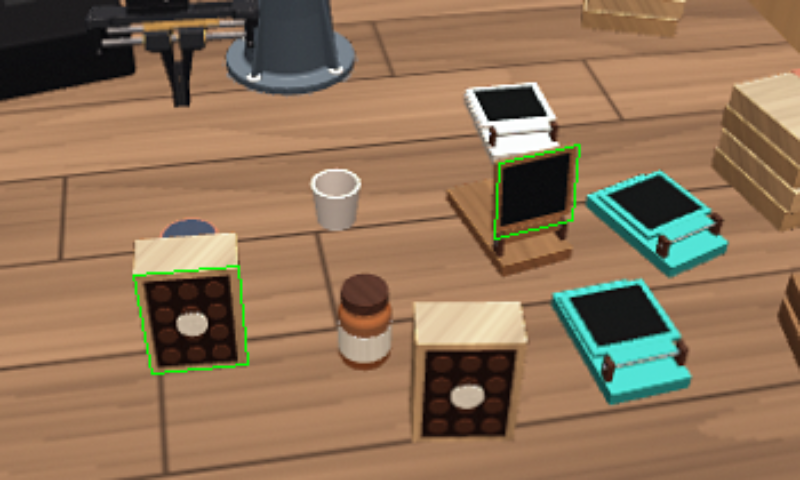

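The predicted outlines (box upright on its old back edge, board at 1.48) match the picture, and the tin, jar, cup and twin stand as before. Handing in.

```bash
python3 -c "
from rig import robot
print(robot.hand_in())"
```

```text
the job is handed in; nothing more can be done
None
```

The job is handed in: the gift box stands upright where it was and the price board is up against its stop, the tin, twin, jar and cup looked undisturbed in the last picture, and the hand-in returned no verdict.

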